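Clear the scraps into the slide-lid caddy

ROBOT

A 6-joint arm with a two-finger parallel gripper is mounted at the origin on the work surface. World frame = base frame: x ahead of the robot, y to its left, z up, the work surface at z = 0. Lengths are in m, angles in rad, forces in N, time in s.
With the tool pointing down it reaches from about 0.25 to 0.775 m from the base axis. Payload 4 kg.
Tool frame: the origin (TCP) lies midway between the tips of the shut fingers; the grasp point (between the pads) lies 19 mm behind it; z points along the fingers, y is the line along which they close (so a half turn about z gives the same grasp; the last joint's range is limited). The gripper opens to 94 mm and grips with 3 to 60 N. Pads are 16 mm wide; open, the fingers measure 119 mm over their backs; the gripper's body (75 mm by 177 mm) begins 78 mm behind the grasp point.
Start: joints at [1.051, 0.087, 1.371, -0, 1.684, -0.103], TCP at [0.223, 0.503, 0.206] pointing down, gripper open.
Joint ranges: [-3.1, 3.1], [-0.76, 2.03], [0.27, 2.55], [-1.08, 4.22], [0.17, 2.65], [-2.57, 2.57]. Speed limits (rad/s): [2.79, 2.79, 3.14, 3.14, 3.14, 3.14].

INTERFACE

Orientations are given as [roll, pitch, yaw] about the fixed x, y, z axes, in that order (R = Rz(yaw) Ry(pitch) Rx(roll)).
In Python, from bench import get_obs, snapshot, close_job gives the robot as it stands. The module is installed in compiled form; this text tells all that it offers.
- The arm moves only by the tool drive_tool, never from a script. Its argument "commands" is a list of rows, each a list of 6 numbers: the shift along the tool's x, y, z in units of 0.04 m (1.0 is 0.04 m), then the turn, a rotation vector about the tool's x, y, z in units of 0.1 rad (1.0 is 0.1 rad). In form: [[dx, dy, dz, wx, wy, wz], ...]. A call has 1 to 20 rows; each row shifts and turns the commanded pose from where the row before left it, along the tool's axes as they then stand; what a row does not reach is not made up. A row lasts 1/8 s, in which the tool goes at most 62.5 mm and 10.7 degrees, less where a joint would pass 70% of its speed; a pose out of reach is approached as far as the arm can. A call with a number of a shift or a turn outside -1 to 1 is refused whole. A call with a gripper value outside its range is refused whole. "gripper" is the closure, from 0 (fully open) to 1 (shut), set as the call begins (left out, the last holds). The fingers move at their own pace and stop on an object; the grip force is fixed at half the most. Time passes only in rows, so rows that do not move let the fingers close. It gives the time, the measured TCP pose, the force, the opening and the grip force at its end, in the units of the state.
- get_obs(): the state, without advancing time (a new reading comes with each control period).
- snapshot(name): name is "scene" or "top"; returns a dict with "image" (420x560x3 uint8, blue, green, red), "range_z" (420x560 float32, m along the optical axis (not along the pixel's ray), 0 where there is no reading), "fx", "fy", "cx", "cy" (pixels), "k1" (the pictures are not rectified: a ray, as slopes to the right and down, at radius r is drawn at 1 + k1 r^2 times it, then the intrinsics apply), "rvec" (rotation vector, rad) and "tvec" (3), from world to camera coordinates, as OpenCV has them. Camera axes: x right, y down, z forward; pixel columns grow to the right and rows downward; lengths in m; the calibration is good to about 2 mm. A picture is of the moment at which its call begins.
- close_job(): hands the job in; it is judged then, once.
The state is a dict: "time": time; "joint_positions": joint angles; "qvel": joint speeds; "joint_torque": joint torques, N m; "tool_pos": TCP position; "ee_rot": TCP orientation; "wrist_force": force on the tool from outside, world axes, zero at the start; "wrist_torque": the same for the moment, N m; "width": finger opening in m; "finger_force": force on a finger pad.
Only numpy, scipy, OpenCV 4.12 (cv2) and the standard library are available. Lean on these libraries where they do the work, as an engineer would, in place of code of your own. Each camera call takes 0.05 s, during which the arm holds its last target. There are 200 camera calls.

TASK

Slide the flush lid of the walnut scrap caddy all the way open (it has no handle: press down on it and drag), put every corn cob, mango stone and cinnamon stick from the marble slab into its scrap bin, then slide the lid fully shut again, up against its stop. Leave the mortar, the vial and the spoon undisturbed.

Things in the scene. Friction and masses are not known exactly. Their poses are not given: they have to be found in the camera images.
- caddy: fixed walnut scrap caddy for the counter, an open-topped box 360 mm long (own x), 206 mm wide (own y), 135 mm high, walls 8 mm. Origin at the centre of its underside, own z up. Its -x half (own x from -172 to -4 mm, own y from -95 to 95 mm) is the scrap bin, with its floor 10 mm above the counter; its +x half is shut by a fixed walnut deck with vent holes, 10 mm below the rim. The lid slides over both halves.
- caddy_lid (a joint): flush steel sliding lid of the caddy, 180 mm long (along the caddy's own x), 190 mm wide, 10 mm thick, its top level with the walnut rim 135 mm above the counter; no handle. 0 = shut against the stop (bin covered); it slides along the caddy's own +x as the value grows, to 0.164 m = fully open against the other stop (lies over the deck). About 2 N of friction hold it where it is left, so pressing on it with about 10 N carries it along; it starts shut or up to 12 mm ajar.
- lid_pad (a point): centre of the lid's top, in the middle of a ribbed rubber thumb pad, 60 by 90 mm, inlaid flush; travels with the lid.
- bin_mouth (a point): fixed point of the caddy: the centre of the opening over the scrap bin when the lid is fully open, level with the rim. The opening then measures 164 mm along the caddy's own x and 190 mm across.
- slab: fixed white marble slab, 320 mm (own x) by 360 mm (own y), 16 mm thick, on which the scraps lie. Origin at the centre of its underside.
- cob1: spent corn cob, 85 mm long, 32 mm thick, roughly eight-sided so it does not roll away, pale tan with pitted rows, about 40 g; may be absent. Origin at its middle, own x axis along its length; starts lying level on the slab.
- cob2: spent corn cob, 74 mm long, 32 mm thick, roughly eight-sided so it does not roll away, pale tan with pitted rows, about 40 g; may be absent. Origin at its middle, own x axis along its length; starts lying level on the slab.
- cob3: spent corn cob, 95 mm long, 32 mm thick, roughly eight-sided so it does not roll away, pale tan with pitted rows, about 40 g; may be absent. Origin at its middle, own x axis along its length; starts lying level on the slab.
- stone1: cleaned mango stone, a flat straw-coloured oval 94 mm long, 48 mm wide and 19 mm thick, about 45 g; may be absent. Origin at its middle, own x along its length, y across its width, z through its thickness; starts lying flat on the slab.
- stone2: cleaned mango stone, a flat straw-coloured oval 94 mm long, 48 mm wide and 19 mm thick, about 45 g; may be absent. Origin at its middle, own x along its length, y across its width, z through its thickness; starts lying flat on the slab.
- canela1: used cinnamon stick, two brown quills side by side, 96 mm long, 32 mm wide and 16 mm thick, about 20 g; may be absent. Origin at its middle, own x along its length, y across its width, z through its thickness; starts lying flat on the slab.
- canela2: used cinnamon stick, two brown quills side by side, 96 mm long, 32 mm wide and 16 mm thick, about 20 g; may be absent. Origin at its middle, own x along its length, y across its width, z through its thickness; starts lying flat on the slab.
- mortar: white ceramic mortar with its pestle standing in it, 112 mm across, 75 mm high (pestle tip about 135 mm), 0.9 kg, beyond the work; not to be disturbed. Origin at the centre of its underside.
- vial: stoppered glass spice vial standing upright, 36 mm across, 108 mm high; not to be disturbed. Origin at the centre of its underside.
- spoon: small steel spoon, 130 mm long, lying on the counter; not to be disturbed. Origin under its middle.

How it is judged:
On the way, in this order (a step that is already met when the one before it is completed fails the run):
1. the lid is slid all the way open (within 14 mm of its open stop) (value of joint caddy_lid above 0.15 m), for 0.2 s.
2. every scrap that is there lies in the scrap bin (x of cob1 in the frame of caddy between -0.172 and -0.004 m and y of cob1 in the frame of caddy between -0.095 and 0.095 m and z of cob1 in the frame of caddy between 0 and 0.122 m and x of cob2 in the frame of caddy between -0.172 and -0.004 m and y of cob2 in the frame of caddy between -0.095 and 0.095 m and z of cob2 in the frame of caddy between 0 and 0.122 m and x of cob3 in the frame of caddy between -0.172 and -0.004 m and y of cob3 in the frame of caddy between -0.095 and 0.095 m and z of cob3 in the frame of caddy between 0 and 0.122 m and x of stone1 in the frame of caddy between -0.172 and -0.004 m and y of stone1 in the frame of caddy between -0.095 and 0.095 m and z of stone1 in the frame of caddy between 0 and 0.122 m and x of stone2 in the frame of caddy between -0.172 and -0.004 m and y of stone2 in the frame of caddy between -0.095 and 0.095 m and z of stone2 in the frame of caddy between 0 and 0.122 m and x of canela1 in the frame of caddy between -0.172 and -0.004 m and y of canela1 in the frame of caddy between -0.095 and 0.095 m and z of canela1 in the frame of caddy between 0 and 0.122 m and x of canela2 in the frame of caddy between -0.172 and -0.004 m and y of canela2 in the frame of caddy between -0.095 and 0.095 m and z of canela2 in the frame of caddy between 0 and 0.122 m), for 0.2 s.
At the end, for the whole second after the job is handed in: The lid is shut to within 4 mm of its stop and every scrap lies at rest inside the bin half of the caddy, below the lid (all of step 2 and value of joint caddy_lid below 0.004 m and linear speed of each of cob1, cob2, cob3, stone1, stone2, canela1, canela2 below 0.03 m/s); the robot touches nothing.
It fails at once if the mortar is shifted by more than 20 mm (distance of mortar from where it was at the start of the episode above 0.02 m).
It fails at once if the vial is shifted by more than 20 mm (distance of vial from where it was at the start of the episode above 0.02 m).
It fails at once if the spoon is shifted by more than 20 mm (distance of spoon from where it was at the start of the episode above 0.02 m).
It fails at once if the vial is tipped over (angle between vial's own z axis and vertical above 0.5 rad).
Of cob1, cob2, cob3, stone1, stone2, canela1, canela2 only 5 to 7 are there at a start; the rules pass over those that are not, and their reading is None.
At some moment in a run one of cob1, cob2, cob3, stone1, stone2, canela1, canela2 may be knocked a few centimetres aside while the robot is not near it.
Once in a run the grip may slacken for a moment while it holds something.
It also fails if it takes over 210 s, if anything falls off the work surface, if the arm or the gripper's body presses on something with over 40 N, if the wrist force passes 120 N, or if a joint passes its speed limit or range.

## Working session

There is one attempt and no reset: what is moved stays moved. The work goes in short steps, Python scripts to look and compute and a tool call to move; the robot and the scene stay as the last step left them, time stands still between calls to the robot, and variables do not carry over. Pictures are saved under pics/ and viewed, at most 14 in all, crops included, and the job is handed in when it is done.

Besides the shell and the picture viewer there is one more tool, called in YAML: its name, and indented under it one key for each argument. drive_tool: Moves the arm, as the interface text tells. Its arguments: {"type":"object","properties":{"commands":{"type":"array"},"gripper":{"type":"number"}},"required":["commands"]}

```bash
mkdir -p pics; cat > h.py <<'E'
import numpy as np,cv2
from bench import get_obs,snapshot,close_job
def cloud(s):
    # world xyz per pixel from range_z
    h,w=s["range_z"].shape
    K=np.array([[s["fx"],0,s["cx"]],[0,s["fy"],s["cy"]],[0,0,1]],float)
    uv=np.stack(np.meshgrid(np.arange(w),np.arange(h)),-1).reshape(-1,1,2).astype(np.float64)
    n=cv2.undistortPoints(uv,K,np.array([s["k1"],0,0,0,0],float)).reshape(h,w,2)
    R=cv2.Rodrigues(np.array(s["rvec"],float))[0];t=np.array(s["tvec"],float).ravel()
    d=np.concatenate([n,np.ones((h,w,1))],-1)
    P=(d*s["range_z"][...,None]-t)@R
    C=-R.T@t
    return P,d@R,C   # points, ray dirs(world), centre
def onplane(d,C,z): return C+d*((z-C[2])/d[...,2:3])
E
python3 - <<'E'
from h import *
o=get_obs();print({k:np.round(v,3) for k,v in o.items()})
for n in("top","scene"):
    s=snapshot(n);cv2.imwrite(f"pics/{n}0.png",s["image"]);np.save(f"{n}0.npy",s,allow_pickle=True)
    P,d,C=cloud(s);print(n,C,[s[k] for k in("fx","fy","cx","cy","k1")],(s["range_z"]>0).mean(),P[210,280])
E
```

```text
{'time': np.float64(0.0), 'joint_positions': array([ 1.051,  0.088,  1.372,  0.   ,  1.684, -0.103]), 'qvel': array([ 0.002, -0.   ,  0.001,  0.   , -0.002,  0.   ]), 'joint_torque': array([ 1.0000e-03, -3.4018e+01, -3.0243e+01,  7.2000e-02,  3.3000e-02,
       -0.0000e+00]), 'tool_pos': array([0.222, 0.502, 0.204]), 'ee_rot': array([-3.139, -0.   ,  2.725]), 'wrist_force': array([0.415, 0.215, 0.528]), 'wrist_torque': array([-0.034, -0.049, -0.034]), 'finger_force': np.float64(0.0), 'width': np.float64(0.094)}
top [ 0.35798532 -0.00493601  1.15677341] [388.99056055696127, 388.99056055696127, 282.4073283869321, 212.72761441663525, -0.049532251834086896] 0.9960034013605442 [ 0.6298171   0.01433661 -0.00420416]
scene [ 0.94967649 -0.66129564  1.17694807] [417.9601439148151, 417.9601439148151, 280.71404381972815, 208.96259049404733, -0.010225629782416404] 0.9960416666666667 [0.56560951 0.03743874 0.00195578]
```

View pics/top0.png

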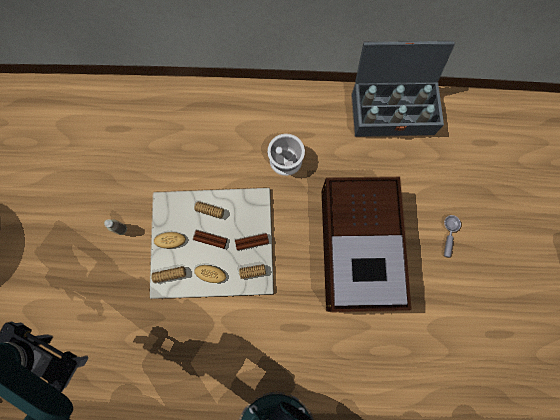

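View pics/scene0.png

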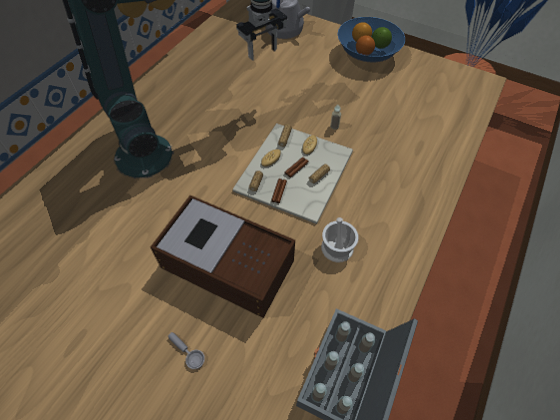

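The top view shows all seven scraps on the slab: cobs at (210,210), (170,274), (252,271), stones at (171,240), (210,273), and sticks at (211,240), (252,241). The caddy is around (367,245) with its lid at the near end and the pad at (369,270). The mortar is at (286,155), the vial at (113,228) and the spoon at (451,235).

```bash
cat >> h.py <<'E'
def scraps(s,roi=None):
    P,d,C=cloud(s); img=s["image"]
    hsv=cv2.cvtColor(img,cv2.COLOR_BGR2HSV)
    Q=onplane(d,C,0.03)
    m=((hsv[...,1]>75)&(hsv[...,2]>30)).astype(np.uint8)
    if roi is None: roi=(0.29,0.64,0.05,0.41)
    m[(Q[...,0]<roi[0])|(Q[...,0]>roi[1])|(Q[...,1]<roi[2])|(Q[...,1]>roi[3])]=0
    m=cv2.morphologyEx(m,cv2.MORPH_OPEN,np.ones((3,3)))
    out=[]
    n,L,st,_=cv2.connectedComponentsWithStats(m)
    for i in range(1,n):
        if st[i,4]<120: continue
        q=L==i; z=np.percentile(P[q][:,2],75)
        p=onplane(d,C,max(z-0.006,0.02))[q][:,:2]
        (c,wh,a)=cv2.minAreaRect((p*1000).astype(np.float32))
        a=np.radians(a)
        if wh[0]<wh[1]: a+=np.pi/2; wh=wh[::-1]
        a=(a+np.pi/2)%np.pi-np.pi/2
        out.append((np.round(np.array(c)/1000,3),np.round(wh,0),round(np.degrees(a)),round(float(z),3),hsv[q].mean(0).round(),st[i]))
    return out
E
python3 - <<'E'
from h import *
for n in("top","scene"):
    s=np.load(f"{n}0.npy",allow_pickle=True).item()
    P,d,C=cloud(s)
    print(n)
    for o in scraps(s):print(*o)
    # lid & caddy
    hsv=cv2.cvtColor(s["image"],cv2.COLOR_BGR2HSV)
    box=(P[...,2]>0.115)&(P[...,2]<0.15)&(P[...,1]<0)&(P[...,1]>-0.4)&(P[...,0]<0.65)&(P[...,0]>.2)
    def rect(m,z,name):
        m=cv2.morphologyEx(m.astype(np.uint8),cv2.MORPH_OPEN,np.ones((3,3)))
        n_,L,st,_=cv2.connectedComponentsWithStats(m)
        m=L==1+np.argmax(st[1:,4])
        p=onplane(d,C,z)[m][:,:2]
        print(name,cv2.minAreaRect((p*1000).astype(np.float32)),np.median(P[m][:,2]))
    rect(box,.135,"caddy")
    Q=onplane(d,C,.135)
    near=(Q[...,1]<-.05)&(Q[...,1]>-.4)&(Q[...,0]<.65)&(Q[...,0]>.2)
    rect(box&(hsv[...,1]<60)&(hsv[...,2]>90),.135,"lid")
    rect(box&(hsv[...,2]<45)&(hsv[...,1]<90),.135,"pad")
    for nm,(u,v),w in (("mortar",(286,155),25),("vial",(113,228),14),("spoon",(451,235),30)) if n=="top" else ():
        p=P[v-w:v+w,u-w:u+w].reshape(-1,3);p=p[p[:,2]>(.005 if nm=="spoon" else .03)]
        print(nm,p.min(0),p.max(0))
E
```

```text
top
[0.465 0.232] [363. 350.] 90 0.001 [ 16. 120. 152.] [ 136  200  128  125 3948]
[0.613 0.225] [87. 30.] 76 0.046 [ 17. 130. 120.] [195 202  29  16 273]
[0.527 0.218] [96. 30.] 77 0.032 [  9. 188.  73.] [193 231  33  17 330]
[0.519 0.336] [89. 48.] -88 0.035 [ 19. 128. 166.] [154 232  31  17 408]
[0.525 0.095] [94. 31.] -75 0.032 [  9. 186.  72.] [235 234  32  16 334]
[0.426 0.208] [88. 49.] -88 0.035 [ 19. 130. 165.] [195 265  31  18 424]
[0.437 0.086] [73. 29.] -80 0.046 [ 17. 130. 121.] [239 265  26  13 256]
[0.418 0.325] [96. 30.] -76 0.045 [ 17. 128. 121.] [152 267  34  16 346]
caddy ((497.5875549316406, -222.2190704345703), (311.7671203613281, 207.6021270751953), 3.4962964057922363) 0.1335911062585907
lid ((447.2491149902344, -226.31280517578125), (179.88174438476562, 187.07626342773438), 3.2433393001556396) 0.13468935199232987
pad ((448.25286865234375, -225.66195678710938), (57.30896759033203, 82.31240844726562), 2.076956033706665) 0.13535096641562297
mortar [ 0.35798532 -0.05083513  0.03006665] [0.84877969 0.05679509 1.15677341]
vial [ 0.35798532 -0.00493601  0.03068197] [0
[... 246 characters left out ...]
38.] [262 149  18  17 210]
[0.532 0.216] [98. 30.] 76 0.032 [ 11. 146.  76.] [286 158  21  18 175]
[0.621 0.222] [89. 31.] 74 0.045 [ 19. 103. 105.] [311 165  18  17 158]
[0.444 0.084] [80. 29.] -78 0.045 [ 19. 105. 102.] [250 171  13  19 145]
[0.529 0.096] [91. 28.] -75 0.032 [ 11. 151.  81.] [273 179  13  22 174]
caddy ((499.6526184082031, -226.5233612060547), (315.2073059082031, 214.14895629882812), 3.157696008682251) 0.13285838428108954
lid ((449.94671630859375, -225.88072204589844), (180.35110473632812, 189.40203857421875), 3.253915548324585) 0.13458951115567722
pad ((449.9820861816406, -225.89695739746094), (55.585235595703125, 85.90658569335938), 3.337571620941162) 0.13514706671791668
```

drive_tool:
  commands:
    - [0, 0, 0, 0, 0, 1]
    - [0, 0, 0, 0, 0, 1]
    - [0, 0, 0, 0, 0, 1]
    - [0, 0, 0, 0, 0, 1]
    - [0, 0, 0, 0, 0, 1]
    - [0, 0, 0, 0, 0, 1]
    - [0, 0, 0, 0, 0, 1]
    - [0, 0, 0, 0, 0, 1]
    - [0, 0, 0, 0, 0, 1]
    - [0, 0, 0, 0, 0, 1]
    - [0, 0, 0, 0, 0, 0.98]
  gripper: 1

```text
time: 1.48
tool_pos: [0.2225, 0.5026, 0.2048]
ee_rot: [-3.141, 0.001, 1.624]
wrist_force: [0.4, -0.0, 0.7]
width: 0.0008
finger_force: 0.0
```

```bash
cat > go.py <<'E'
# go.py x y z yawdeg : shift/turn in tool units from the measured pose to the target (turn applied first)
import sys
from h import *
from scipy.spatial.transform import Rotation as Ro
def go(x,y,z,yaw):
    o=get_obs();R=Ro.from_euler("xyz",o["ee_rot"]);T=Ro.from_euler("xyz",[np.pi,0,np.radians(yaw)])
    w=(R.inv()*T).as_rotvec()
    s=T.inv().apply(np.array([x,y,z])-o["tool_pos"])
    print("shift",np.round(s/.04,2),"turn",np.round(w/.1,2),"now",o["tool_pos"].round(3),"w",round(float(o["width"]),3),"t",round(float(o["time"]),1))
if __name__=="__main__": go(*map(float,sys.argv[1:]))
E
python3 go.py .449 -.226 .165 93.2
```

```text
shift [-18.5    4.64   0.99] turn [-0.01  0.01 -0.03] now [0.222 0.503 0.205] w 0.001 t 1.5
```

drive_tool:
  commands:
    - [-1, 0.25, 0, 0, 0, 0]
    - [-1, 0.25, 0, 0, 0, 0]
    - [-1, 0.25, 0, 0, 0, 0]
    - [-1, 0.25, 0, 0, 0, 0]
    - [-1, 0.25, 0, 0, 0, 0]
    - [-1, 0.25, 0, 0, 0, 0]
    - [-1, 0.25, 0, 0, 0, 0]
    - [-1, 0.25, 0, 0, 0, 0]
    - [-1, 0.25, 0, 0, 0, 0]
    - [-1, 0.25, 0, 0, 0, 0]
    - [-1, 0.25, 0, 0, 0, 0]
    - [-1, 0.25, 0, 0, 0, 0]
    - [-1, 0.25, 0, 0, 0, 0]
    - [-1, 0.25, 0, 0, 0, 0]
    - [-1, 0.25, 0, 0, 0, 0]
    - [-1, 0.25, 0, 0, 0, 0]
    - [-1, 0.25, 0, 0, 0, 0]
    - [-1, 0.25, 0, 0, 0, 0]
    - [-0.5, 0.14, 0, 0, 0, 0]
    - [0, 0, 0, 0, 0, 0]

```text
time: 3.98
tool_pos: [0.4492, -0.2258, 0.2047]
ee_rot: [-3.14, -0.002, 1.625]
wrist_force: [0.6, 0.1, 0.2]
width: 0.0004
finger_force: 0.0
```

drive_tool:
  commands:
    - [0, 0, 0.5, 0, 0, 0]
    - [0, 0, 0.5, 0, 0, 0]
    - [0, 0, 0.4, 0, 0, 0]
    - [0, 0, 0.2, 0, 0, 0]
    - [0, 0, 0, 0, 0, 0]

```text
time: 4.6
tool_pos: [0.4492, -0.2249, 0.1411]
ee_rot: [-3.141, -0.001, 1.627]
wrist_force: [0.4, 0.4, -0.3]
width: 0.0007
finger_force: 0.0
```

drive_tool:
  commands:
    - [0, 0, 0.1, 0, 0, 0]
    - [0, 0, 0.1, 0, 0, 0]
    - [0, 0, 0, 0, 0, 0]

```text
time: 4.97
tool_pos: [0.4502, -0.2258, 0.1353]
ee_rot: [3.139, 0.001, 1.627]
wrist_force: [-1.1, 2.0, 5.0]
width: 0.0005
finger_force: 2.4
```

drive_tool:
  commands:
    - [0, 0, 0.04, 0, 0, 0]
    - [0, 0, 0, 0, 0, 0]

```text
time: 5.22
tool_pos: [0.4506, -0.2258, 0.1352]
ee_rot: [3.137, 0.002, 1.627]
wrist_force: [-2.0, 1.6, 9.3]
width: 0.0005
finger_force: 4.9
```

drive_tool:
  commands:
    - [0, 0, 0.04, 0, 0, 0]
    - [0, 0, 0, 0, 0, 0]
    - [0, 0.25, 0, 0, 0, 0]
    - [0, 0.25, 0, 0, 0, 0]
    - [0, 0.25, 0, 0, 0, 0]
    - [0, 0.25, 0, 0, 0, 0]
    - [0, 0.25, 0, 0, 0, 0]
    - [0, 0.25, 0, 0, 0, 0]

```text
time: 6.22
tool_pos: [0.5113, -0.2224, 0.1352]
ee_rot: [3.136, 0.002, 1.627]
wrist_force: [-2.6, 3.0, 13.6]
width: 0.0003
finger_force: 6.8
```

```bash
cat > lid.py <<'E'
from h import *
def rects():
  for n in("top","scene"):
    s=snapshot(n);P,d,C=cloud(s);hsv=cv2.cvtColor(s["image"],cv2.COLOR_BGR2HSV);Q=onplane(d,C,.135)
    m=(Q[...,1]<-.1)&(Q[...,1]>-.36)&(Q[...,0]<.75)&(Q[...,0]>.3)&(abs(P[...,2]-.134)<.012)&(hsv[...,1]<60)&(hsv[...,2]>90)
    p=Q[m]; c=np.array([.449,-.226]);u=np.array([np.cos(np.radians(3.2)),np.sin(np.radians(3.2))])
    a=(p[:,:2]-c)@u*1000
    print(n,"lid along-x extent mm rel. start centre",np.percentile(a,[0.3,1,99,99.7]).round(1))
rects()
E
python3 lid.py
```

```text
top lid along-x extent mm rel. start centre [-30.  -29.4 147.8 149.6]
scene lid along-x extent mm rel. start centre [-25.7 -24.2 153.2 153.7]
```

drive_tool:
  commands:
    - [0, 0.25, 0, 0, 0, 0]
    - [0, 0.25, 0, 0, 0, 0]
    - [0, 0.25, 0, 0, 0, 0]
    - [0, 0.25, 0, 0, 0, 0]
    - [0, 0.25, 0, 0, 0, 0]
    - [0, 0.25, 0, 0, 0, 0]
    - [0, 0.25, 0, 0, 0, 0]
    - [0, 0.25, 0, 0, 0, 0]
    - [0, 0.25, 0, 0, 0, 0]
    - [0, 0.25, 0, 0, 0, 0]
    - [0, 0.25, 0, 0, 0, 0]
    - [0, 0, 0, 0, 0, 0]

```text
time: 7.82
tool_pos: [0.6182, -0.2171, 0.1352]
ee_rot: [-3.141, 0.003, 1.626]
wrist_force: [-9.2, 1.1, 14.1]
width: 0.0005
finger_force: 7.2
```

drive_tool:
  commands:
    - [0, 0, -0.5, 0, 0, 0]
    - [0, 0, -1, 0, 0, 0]
    - [0, -0.5, -0.5, 0, 0, 0]
    - [1, -1, 0, 0, 0, 0]
    - [1, -1, 0, 0, 0, 0]
    - [1, -0.5, 0, 0, 0, 0]
    - [1, 0, 0, 0, 0, 0]
    - [1, 0, 0, 0, 0, 0]
    - [0, 0, 0, 0, 0, 0]
  gripper: 0.25

```text
time: 8.95
tool_pos: [0.488, -0.0211, 0.2108]
ee_rot: [3.14, -0.0, 1.631]
wrist_force: [1.0, -0.6, 0.6]
width: 0.0709
finger_force: 0.0
```

```bash
python3 lid.py; python3 - <<'E'
from h import *
for n in("top","scene"):
    s=snapshot(n)
    cv2.imwrite(f"pics/{n}1.png",s["image"])
    for o in scraps(s):
        if o[1][0]<150: print(n,*o[:5])
E
python3 go.py .430 .085 .10 101
```

```text
top lid along-x extent mm rel. start centre [ 64.9  66.  242.9 243.9]
scene lid along-x extent mm rel. start centre [ 67.1  68.3 245.3 246.3]
top [0.613 0.225] [87. 30.] 76 0.046 [ 17. 129. 123.]
top [0.527 0.218] [97. 30.] 77 0.032 [  9. 186.  75.]
top [0.519 0.336] [89. 48.] -88 0.035 [ 19. 125. 186.]
top [0.426 0.208] [91. 47.] 75 0.035 [ 19. 130. 159.]
top [0.418 0.325] [96. 30.] -76 0.046 [ 17. 127. 138.]
top [0.334 0.032] [21. 15.] 3 0.58 [ 92. 113.  75.]
scene [0.33  0.109] [106.  93.] -88 0.002 [ 17. 102. 156.]
scene [0.531 0.215] [100.  30.] 76 0.032 [ 11. 143.  77.]
scene [0.621 0.222] [90. 30.] 80 0.045 [ 19. 103. 107.]
scene [0.528 0.096] [91. 28.] -75 0.032 [ 11. 150.  87.]
shift [ 2.95 -0.91  2.76] turn [-0.    0.   -1.37] now [ 0.488 -0.024  0.21 ] w 0.071 t 9.2
```

View pics/top1.png

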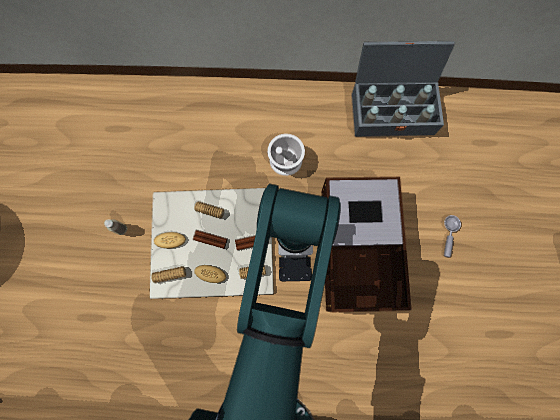

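The top view shows the lid lying over the deck at (365,212), against its far stop, and the bin open at (367,280). All the scraps are unmoved.

drive_tool:
  commands:
    - [0, 0, 0, 0, 0, -0.7]
    - [0, 0, 0, 0, 0, -0.67]
    - [1, -0.2, 0.5, 0, 0, 0]
    - [1, -0.2, 0.5, 0, 0, 0]
    - [0.9, -0.26, 0.76, 0, 0, 0]
    - [0, 0, 1, 0, 0, 0]
    - [0, 0, 0.8, 0, 0, 0]
    - [0, 0, 0.6, 0, 0, 0]
    - [0, 0, 0.4, 0, 0, 0]
    - [0, 0, 0, 0, 0, 0]

```text
time: 10.4
tool_pos: [0.4393, 0.0851, 0.0268]
ee_rot: [-3.139, -0.0, 1.763]
wrist_force: [0.3, -0.4, 0.0]
width: 0.0708
finger_force: 0.0
```

```bash
python3 go.py .440 .085 .021 101
```

```text
shift [-0.    0.02  0.15] turn [-0.03 -0.   -0.  ] now [0.439 0.085 0.027] w 0.071 t 10.4
```

drive_tool:
  commands:
    - [0, 0, 0.13, 0, 0, 0]
    - [0, 0, 0, 0, 0, 0]

```text
time: 10.65
tool_pos: [0.4405, 0.0857, 0.0233]
ee_rot: [3.14, 0.0, 1.764]
wrist_force: [-0.9, 0.8, 1.0]
width: 0.0701
finger_force: 0.0
```

drive_tool:
  commands:
    - [0, 0, 0, 0, 0, 0]
    - [0, 0, 0, 0, 0, 0]
    - [0, 0, 0, 0, 0, 0]
    - [0, 0, 0, 0, 0, 0]
    - [0, 0, -0.5, 0, 0, 0]
    - [0, 0, -1, 0, 0, 0]
    - [0, 0, -1, 0, 0, 0]
    - [0, 0, -1, 0, 0, 0]
    - [0, 0, -1, 0, 0, 0]
    - [0, 0, 0, 0, 0, 0.7]
    - [0, 0, 0, 0, 0, 0.67]
  gripper: 1

```text
time: 12.02
tool_pos: [0.4402, 0.0858, 0.2034]
ee_rot: [3.14, -0.0, 1.625]
wrist_force: [-0.1, -0.6, -0.7]
width: 0.0302
finger_force: 29.9
```

```bash
python3 go.py .398 -.187 .07 93.2
```

```text
shift [-6.75 -1.43  3.34] turn [ 0.01 -0.   -0.02] now [0.44  0.086 0.203] w 0.03 t 12.0
```

Holding the cob.

drive_tool:
  commands:
    - [-1, -0.2, 0, 0, 0, 0]
    - [-1, -0.2, 0, 0, 0, 0]
    - [-1, -0.2, 0, 0, 0, 0]
    - [-1, -0.2, 0, 0, 0, 0]
    - [-1, -0.2, 0, 0, 0, 0]
    - [-1, -0.2, 0, 0, 0, 0]
    - [-0.75, -0.23, 0, 0, 0, 0]
    - [0, 0, 0, 0, 0, 0]
    - [0, 0, 1, 0, 0, 0]
    - [0, 0, 1, 0, 0, 0]
    - [0, 0, 0.9, 0, 0, 0]
    - [0, 0, 0.4, 0, 0, 0]
    - [0, 0, 0, 0, 0, 0]

```text
time: 13.65
tool_pos: [0.3976, -0.1861, 0.07]
ee_rot: [-3.14, -0.002, 1.628]
wrist_force: [0.2, 0.6, 0.1]
width: 0.0298
finger_force: 29.9
```

drive_tool:
  commands:
    - [0, 0, 0, 0, 0, 0]
    - [0, 0, 0, 0, 0, 0]
    - [0, 0, 0, 0, 0, 0]
    - [0, 0, -0.8, 0, 0, 0]
    - [0, 0, -1, 0, 0, 0]
    - [0, 0, -1, 0, 0, 0]
    - [0, 0, -0.5, 0, 0, 0]
  gripper: 0.25

```text
time: 14.52
tool_pos: [0.3989, -0.1877, 0.206]
ee_rot: [3.137, 0.003, 1.627]
wrist_force: [0.0, 0.1, -0.9]
width: 0.0709
finger_force: 0.0
```

```bash
python3 go.py .528 .096 .021 105;  python3 - <<'E'
from h import *
for n in("top","scene"):
    s=snapshot(n)
    for o in scraps(s):
        if o[1][0]<150: print(n,*o[:5])
    for o in scraps(s,(.355,.51,-.32,-.13)):
        if o[1][0]<150: print(n,"bin",*o[:5])
    if n=="scene":cv2.imwrite(f"pics/{n}2.png",s["image"])
E
```

```text
shift [6.01 4.95 4.62] turn [ 0.04  0.03 -2.06] now [ 0.399 -0.188  0.206] w 0.071 t 14.5
top [0.613 0.225] [88. 29.] 76 0.046 [ 17. 129. 127.]
top [0.527 0.218] [97. 30.] 77 0.033 [  9. 187.  78.]
top [0.519 0.336] [89. 48.] -88 0.035 [ 19. 126. 173.]
top [0.525 0.095] [94. 31.] -76 0.032 [  9. 185.  69.]
top [0.432 0.152] [93. 46.] 60 0.035 [ 19. 131. 149.]
top [0.418 0.325] [96. 30.] -76 0.046 [ 17. 128. 127.]
top bin [ 0.427 -0.135] [139.  36.] 10 0.135 [ 13. 151.  48.]
top bin [ 0.396 -0.129] [75. 70.] 2 0.595 [ 93. 112.  65.]
scene [0.532 0.216] [100.  30.] 76 0.032 [ 11. 146.  80.]
scene [0.437 0.149] [93. 49.] 63 0.035 [ 20. 113. 126.]
scene [0.621 0.222] [89. 31.] 74 0.045 [ 19. 103. 112.]
scene [0.528 0.097] [91. 28.] -75 0.032 [ 11. 148.  80.]
```

View pics/scene2.png

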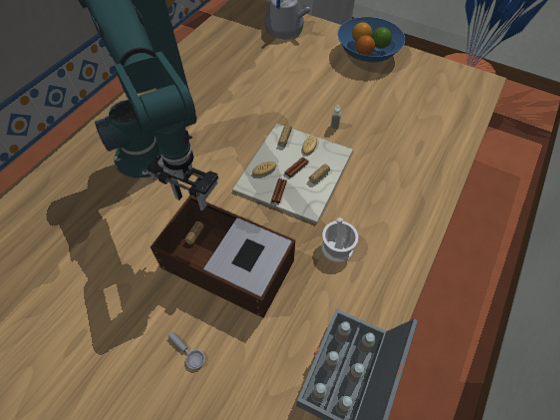

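The scene picture shows the cob lying in the open bin at (194,233). One stone was knocked aside and is now at (264,169), which measures (0.434, 0.151) at 61°. Next I take the cinnamon stick on the right.

drive_tool:
  commands:
    - [0, 0, 0, 0, 0, -1]
    - [0, 0, 0, 0, 0, -1.0]
    - [1, 0.8, 0, 0, 0, 0]
    - [1, 0.8, 0, 0, 0, 0]
    - [1, 0.8, 0, 0, 0, 0]
    - [1, 0.8, 0, 0, 0, 0]
    - [1, 0.8, 0, 0, 0, 0]
    - [1, 0.95, 0, 0, 0, 0]
    - [0, 0, 1, 0, 0, 0]
    - [0, 0, 1, 0, 0, 0]
    - [0, 0, 1, 0, 0, 0]
    - [0, 0, 0.8, 0, 0, 0]
    - [0, 0, 0.5, 0, 0, 0]
    - [0, 0, 0.25, 0, 0, 0]
    - [0, 0, 0, 0, 0, 0]

```text
time: 16.5
tool_pos: [0.5279, 0.0952, 0.0196]
ee_rot: [-3.139, -0.0, 1.827]
wrist_force: [-0.4, 0.8, -0.9]
width: 0.0706
finger_force: 0.0
```

drive_tool:
  commands:
    - [0, 0, 0, 0, 0, 0]
    - [0, 0, 0, 0, 0, 0]
    - [0, 0, 0, 0, 0, 0]
    - [0, 0, 0, 0, 0, 0]
  gripper: 1

```text
time: 17.0
tool_pos: [0.5289, 0.0953, 0.0211]
ee_rot: [3.141, 0.0, 1.827]
wrist_force: [-0.7, 0.4, 0.3]
width: 0.034
finger_force: 0.1
```

drive_tool:
  commands:
    - [0, 0, 0, 0, 0, 0]
    - [0, 0, 0, 0, 0, 0]
    - [0, 0, -0.5, 0, 0, 0]
    - [0, 0, -1, 0, 0, 0]
    - [0, 0, -1, 0, 0, 0]
    - [0, 0, -1, 0, 0, 0]
    - [0, 0, -1, 0, 0, 0]
    - [0, 0, 0, 0, 0, 1]
    - [0, 0, 0, 0, 0, 1.0]

```text
time: 18.12
tool_pos: [0.529, 0.0953, 0.2014]
ee_rot: [3.14, -0.0, 1.624]
wrist_force: [0.1, 0.9, -0.9]
width: 0.0309
finger_force: 30.0
```

```bash
python3 go.py .466 -.183 .07 93.2
```

```text
shift [-6.86 -1.96  3.28] turn [ 0.01 -0.   -0.03] now [0.529 0.095 0.201] w 0.031 t 18.1
```

drive_tool:
  commands:
    - [-1, -0.3, 0, 0, 0, 0]
    - [-1, -0.3, 0, 0, 0, 0]
    - [-1, -0.3, 0, 0, 0, 0]
    - [-1, -0.3, 0, 0, 0, 0]
    - [-1, -0.3, 0, 0, 0, 0]
    - [-1, -0.3, 0, 0, 0, 0]
    - [-0.86, -0.16, 0, 0, 0, 0]
    - [0, 0, 0, 0, 0, 0]
    - [0, 0, 1, 0, 0, 0]
    - [0, 0, 1, 0, 0, 0]
    - [0, 0, 0.9, 0, 0, 0]
    - [0, 0, 0.4, 0, 0, 0]
    - [0, 0, 0, 0, 0, 0]

```text
time: 19.75
tool_pos: [0.4654, -0.1821, 0.0679]
ee_rot: [-3.14, -0.001, 1.628]
wrist_force: [1.2, 0.0, -0.5]
width: 0.0307
finger_force: 30.0
```

drive_tool:
  commands:
    - [0, 0, 0, 0, 0, 0]
    - [0, 0, 0, 0, 0, 0]
    - [0, 0, 0, 0, 0, 0]
    - [0, 0, -0.8, 0, 0, 0]
    - [0, 0, -1, 0, 0, 0]
    - [0, 0, -1, 0, 0, 0]
    - [0, 0, -0.5, 0, 0, 0]
  gripper: 0.2

```text
time: 20.62
tool_pos: [0.4668, -0.1837, 0.2041]
ee_rot: [3.137, 0.003, 1.627]
wrist_force: [0.5, -0.1, -0.2]
width: 0.0752
finger_force: 0.0
```

```bash
python3 go.py .435 .151 .021 61;  python3 - <<'E'
from h import *
for n in("top","scene"):
    s=snapshot(n)
    for o in scraps(s):
        if o[1][0]<150: print(n,*o[:5])
E
```

```text
shift [ 6.93 -4.75  4.58] turn [0.05 0.01 5.62] now [ 0.467 -0.184  0.204] w 0.075 t 20.6
top [0.613 0.225] [88. 30.] 76 0.046 [ 17. 128. 129.]
top [0.527 0.218] [97. 30.] 77 0.033 [  9. 188.  79.]
top [0.519 0.336] [89. 48.] -88 0.035 [ 19. 126. 177.]
top [0.432 0.151] [93. 46.] 60 0.035 [ 19. 131. 152.]
top [0.418 0.325] [96. 30.] -76 0.046 [ 17. 128. 127.]
scene [0.532 0.216] [100.  30.] 76 0.032 [ 11. 145.  83.]
scene [0.436 0.149] [93. 49.] 63 0.035 [ 20. 112. 129.]
scene [0.621 0.223] [89. 31.] 74 0.045 [ 19. 103. 115.]
```

drive_tool:
  commands:
    - [0, 0, 0, 0, 0, 1]
    - [0, 0, 0, 0, 0, 1]
    - [0, 0, 0, 0, 0, 1]
    - [0, 0, 0, 0, 0, 1]
    - [0, 0, 0, 0, 0, 1]
    - [0, 0, 0, 0, 0, 0.6]
    - [1, -0.7, 0, 0, 0, 0]
    - [1, -0.7, 0, 0, 0, 0]
    - [1, -0.7, 0, 0, 0, 0]
    - [1, -0.7, 0, 0, 0, 0]
    - [1, -0.7, 0, 0, 0, 0]
    - [1, -0.7, 0, 0, 0, 0]
    - [0.93, -0.55, 0, 0, 0, 0]
    - [0, 0, 1, 0, 0, 0]
    - [0, 0, 1, 0, 0, 0]
    - [0, 0, 1, 0, 0, 0]
    - [0, 0, 0.8, 0, 0, 0]
    - [0, 0, 0.5, 0, 0, 0]
    - [0, 0, 0.3, 0, 0, 0]
    - [0, 0, 0, 0, 0, 0]

```text
time: 23.22
tool_pos: [0.4332, 0.1514, 0.0166]
ee_rot: [-3.141, 0.0, 1.067]
wrist_force: [0.5, 0.3, 0.3]
width: 0.0751
finger_force: 0.0
```

drive_tool:
  commands:
    - [0, 0, 0, 0, 0, 0]
    - [0, 0, 0, 0, 0, 0]
    - [0, 0, 0, 0, 0, 0]
    - [0, 0, 0, 0, 0, 0]
    - [0, 0, 0, 0, 0, 0]
    - [0, 0, -0.5, 0, 0, 0]
    - [0, 0, -1, 0, 0, 0]
    - [0, 0, -1, 0, 0, 0]
    - [0, 0, -1, 0, 0, 0]
    - [0, 0, -1, 0, 0, 0]
    - [0, 0, 0, 0, 0, -1]
    - [0, 0, 0, 0, 0, -1]
    - [0, 0, 0, 0, 0, -1]
    - [0, 0, 0, 0, 0, -1]
    - [0, 0, 0, 0, 0, -1]
    - [0, 0, 0, 0, 0, -0.6]
  gripper: 1

```text
time: 25.22
tool_pos: [0.4332, 0.1514, 0.1965]
ee_rot: [-3.141, -0.0, 1.629]
wrist_force: [-0.5, -0.0, -1.0]
width: 0.0468
finger_force: 30.0
```

```bash
python3 go.py .403 -.271 .07 93.2
```

```text
shift [-10.5   -1.34   3.16] turn [-0.   -0.    0.02] now [0.433 0.151 0.197] w 0.047 t 25.2
```

drive_tool:
  commands:
    - [-1, -0.1, 0, 0, 0, 0]
    - [-1, -0.1, 0, 0, 0, 0]
    - [-1, -0.1, 0, 0, 0, 0]
    - [-1, -0.1, 0, 0, 0, 0]
    - [-1, -0.1, 0, 0, 0, 0]
    - [-1, -0.1, 0, 0, 0, 0]
    - [-1, -0.1, 0, 0, 0, 0]
    - [-1, -0.1, 0, 0, 0, 0]
    - [-1, -0.2, 0, 0, 0, 0]
    - [-1, -0.2, 0, 0, 0, 0]
    - [-0.5, -0.14, 0, 0, 0, 0]
    - [0, 0, 0, 0, 0, 0]
    - [0, 0, 1, 0, 0, 0]
    - [0, 0, 1, 0, 0, 0]
    - [0, 0, 0.8, 0, 0, 0]
    - [0, 0, 0.36, 0, 0, 0]
    - [0, 0, 0, 0, 0, 0]

```text
time: 27.35
tool_pos: [0.4032, -0.2699, 0.0697]
ee_rot: [-3.141, -0.001, 1.628]
wrist_force: [0.5, -0.2, -0.1]
width: 0.0467
finger_force: 30.0
```

drive_tool:
  commands:
    - [0, 0, 0, 0, 0, 0]
    - [0, 0, 0, 0, 0, 0]
    - [0, 0, 0, 0, 0, 0]
    - [0, 0, -0.8, 0, 0, 0]
    - [0, 0, -1, 0, 0, 0]
    - [0, 0, -1, 0, 0, 0]
    - [0, 0, -0.6, 0, 0, 0]
  gripper: 0.25

```text
time: 28.22
tool_pos: [0.4039, -0.2715, 0.2093]
ee_rot: [3.139, 0.003, 1.627]
wrist_force: [-0.2, 0.4, 0.2]
width: 0.0705
finger_force: 0.0
```

```bash
python3 go.py .617 .224 .022 75;  python3 - <<'E'
from h import *
for n in("top","scene"):
    s=snapshot(n)
    for o in scraps(s):
        if o[1][0]<150: print(n,*o[:5])
    if n=="scene":cv2.imwrite(f"pics/{n}3.png",s["image"])
E
```

```text
shift [13.35  1.94  4.68] turn [0.03 0.02 3.18] now [ 0.404 -0.272  0.209] w 0.07 t 28.2
top [0.613 0.225] [88. 30.] 76 0.045 [ 17. 128. 128.]
top [0.527 0.218] [96. 30.] 77 0.033 [  9. 187.  79.]
top [0.519 0.336] [89. 48.] -88 0.035 [ 19. 126. 176.]
top [0.418 0.325] [97. 31.] -75 0.045 [ 17. 128. 117.]
scene [0.532 0.216] [100.  30.] 76 0.032 [ 11. 145.  80.]
scene [0.621 0.222] [90. 30.] 80 0.045 [ 19. 103. 111.]
```

View pics/scene3.png

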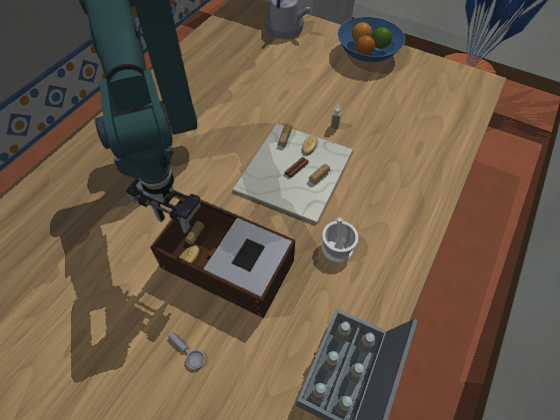

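The scene picture shows the stone and a cob in the bin at (190,256) and (194,232). Four scraps remain on the slab.

drive_tool:
  commands:
    - [0, 0, 0, 0, 0, 1]
    - [0, 0, 0, 0, 0, 1]
    - [0, 0, 0, 0, 0, 1.17]
    - [1, 0.15, 0, 0, 0, 0]
    - [1, 0.15, 0, 0, 0, 0]
    - [1, 0.15, 0, 0, 0, 0]
    - [1, 0.15, 0, 0, 0, 0]
    - [1, 0.15, 0, 0, 0, 0]
    - [1, 0.15, 0, 0, 0, 0]
    - [1, 0.15, 0, 0, 0, 0]
    - [1, 0.15, 0, 0, 0, 0]
    - [1, 0.15, 0, 0, 0, 0]
    - [1, 0.15, 0, 0, 0, 0]
    - [1, 0.15, 0, 0, 0, 0]
    - [1, 0.15, 0, 0, 0, 0]
    - [1, 0.15, 0, 0, 0, 0]
    - [0.35, 0, 0, 0, 0, 0]
    - [0, 0, 0, 0, 0, 0]

```text
refused, turn out of range in row 3
```

drive_tool:
  commands:
    - [0, 0, 0, 0, 0, 1]
    - [0, 0, 0, 0, 0, 1]
    - [0, 0, 0, 0, 0, 1]
    - [1, 0.15, 0, 0, 0, 0.17]
    - [1, 0.15, 0, 0, 0, 0]
    - [1, 0.15, 0, 0, 0, 0]
    - [1, 0.15, 0, 0, 0, 0]
    - [1, 0.15, 0, 0, 0, 0]
    - [1, 0.15, 0, 0, 0, 0]
    - [1, 0.15, 0, 0, 0, 0]
    - [1, 0.15, 0, 0, 0, 0]
    - [1, 0.15, 0, 0, 0, 0]
    - [1, 0.15, 0, 0, 0, 0]
    - [1, 0.15, 0, 0, 0, 0]
    - [1, 0.15, 0, 0, 0, 0]
    - [1, 0.15, 0, 0, 0, 0]
    - [0.35, 0, 0, 0, 0, 0]
    - [0, 0, 0, 0, 0, 0]

```text
time: 30.58
tool_pos: [0.6153, 0.2252, 0.2049]
ee_rot: [-3.14, 0.002, 1.311]
wrist_force: [-0.7, -0.1, 0.5]
width: 0.0702
finger_force: 0.0
```

drive_tool:
  commands:
    - [0, 0, 1, 0, 0, 0]
    - [0, 0, 1, 0, 0, 0]
    - [0, 0, 1, 0, 0, 0]
    - [0, 0, 0.8, 0, 0, 0]
    - [0, 0, 0.5, 0, 0, 0]
    - [0, 0, 0.35, 0, 0, 0]
    - [0, 0, 0, 0, 0, 0]

```text
time: 31.45
tool_pos: [0.6155, 0.2246, 0.0198]
ee_rot: [-3.141, 0.001, 1.309]
wrist_force: [0.0, 0.2, -0.1]
width: 0.0704
finger_force: 0.0
```

drive_tool:
  commands:
    - [0, 0, 0, 0, 0, 0]
    - [0, 0, 0, 0, 0, 0]
    - [0, 0, 0, 0, 0, 0]
    - [0, 0, 0, 0, 0, 0]
    - [0, 0, 0, 0, 0, 0]
    - [0, 0, -0.5, 0, 0, 0]
    - [0, 0, -1, 0, 0, 0]
    - [0, 0, -1, 0, 0, 0]
    - [0, 0, -1, 0, 0, 0]
    - [0, 0, -1, 0, 0, 0]
    - [0, 0, 0, 0, 0, -1]
    - [0, 0, 0, 0, 0, -1]
    - [0, 0, 0, 0, 0, -1]
    - [0, 0, 0, 0, 0, -0.17]
  gripper: 1

```text
time: 33.2
tool_pos: [0.616, 0.2252, 0.2017]
ee_rot: [3.14, -0.0, 1.627]
wrist_force: [0.9, -0.1, -0.0]
width: 0.0302
finger_force: 30.0
```

```bash
python3 go.py .470 -.267 .07 93.2
```

```text
shift [-12.08  -4.33   3.29] turn [ 0.02 -0.   -0.  ] now [0.616 0.225 0.202] w 0.03 t 33.2
```

drive_tool:
  commands:
    - [-1, -0.4, 0, 0, 0, 0]
    - [-1, -0.4, 0, 0, 0, 0]
    - [-1, -0.4, 0, 0, 0, 0]
    - [-1, -0.4, 0, 0, 0, 0]
    - [-1, -0.4, 0, 0, 0, 0]
    - [-1, -0.4, 0, 0, 0, 0]
    - [-1, -0.4, 0, 0, 0, 0]
    - [-1, -0.4, 0, 0, 0, 0]
    - [-1, -0.4, 0, 0, 0, 0]
    - [-1, -0.4, 0, 0, 0, 0]
    - [-1, -0.33, 0, 0, 0, 0]
    - [-1, 0, 0, 0, 0, 0]
    - [-0.08, 0, 0, 0, 0, 0]
    - [0, 0, 1, 0, 0, 0]
    - [0, 0, 1, 0, 0, 0]
    - [0, 0, 0.9, 0, 0, 0]
    - [0, 0, 0.4, 0, 0, 0]
    - [0, 0, 0, 0, 0, 0]

```text
time: 35.45
tool_pos: [0.4697, -0.2661, 0.0678]
ee_rot: [-3.14, -0.001, 1.627]
wrist_force: [-0.1, 0.8, 0.3]
width: 0.0303
finger_force: 30.0
```

drive_tool:
  commands:
    - [0, 0, 0, 0, 0, 0]
    - [0, 0, 0, 0, 0, 0]
    - [0, 0, 0, 0, 0, 0]
    - [0, 0, -0.8, 0, 0, 0]
    - [0, 0, -1, 0, 0, 0]
    - [0, 0, -1, 0, 0, 0]
    - [0, 0, -0.6, 0, 0, 0]
  gripper: 0.25

```text
time: 36.33
tool_pos: [0.4707, -0.2676, 0.2075]
ee_rot: [3.138, 0.003, 1.627]
wrist_force: [-0.5, -0.5, -0.2]
width: 0.0706
finger_force: 0.0
```

```bash
python3 go.py .530 .217 .019 76.5;  python3 - <<'E'
from h import *
for n in("top","scene"):
    s=snapshot(n)
    for o in scraps(s):
        if o[1][0]<150: print(n,*o[:5])
E
```

```text
shift [12.13 -1.39  4.71] turn [0.04 0.02 2.91] now [ 0.471 -0.268  0.207] w 0.071 t 36.3
top [0.527 0.218] [96. 31.] 77 0.032 [  9. 187.  81.]
top [0.519 0.336] [89. 48.] -88 0.035 [ 19. 125. 179.]
top [0.418 0.325] [96. 30.] -76 0.046 [ 17. 128. 111.]
scene [0.532 0.216] [100.  30.] 76 0.032 [ 11. 145.  80.]
```

drive_tool:
  commands:
    - [0, 0, 0, 0, 0, 1]
    - [0, 0, 0, 0, 0, 1]
    - [0, 0, 0, 0, 0, 0.9]
    - [1, -0.1, 0, 0, 0, 0]
    - [1, -0.1, 0, 0, 0, 0]
    - [1, -0.1, 0, 0, 0, 0]
    - [1, -0.1, 0, 0, 0, 0]
    - [1, -0.1, 0, 0, 0, 0]
    - [1, -0.1, 0, 0, 0, 0]
    - [1, -0.1, 0, 0, 0, 0]
    - [1, -0.1, 0, 0, 0, 0]
    - [1, -0.1, 0, 0, 0, 0]
    - [1, -0.2, 0, 0, 0, 0]
    - [1, -0.2, 0, 0, 0, 0]
    - [1, -0.1, 0, 0, 0, 0]
    - [0.1, 0, 0, 0, 0, 0]
    - [0, 0, 0, 0, 0, 0]

```text
time: 38.55
tool_pos: [0.5273, 0.2163, 0.2031]
ee_rot: [-3.14, 0.002, 1.337]
wrist_force: [0.4, 0.1, 0.2]
width: 0.0705
finger_force: 0.0
```

drive_tool:
  commands:
    - [0, 0, 1, 0, 0, 0]
    - [0, 0, 1, 0, 0, 0]
    - [0, 0, 1, 0, 0, 0]
    - [0, 0, 0.8, 0, 0, 0]
    - [0, 0, 0.5, 0, 0, 0]
    - [0, 0, 0.35, 0, 0, 0]
    - [0, 0, 0, 0, 0, 0]

```text
time: 39.42
tool_pos: [0.5277, 0.2158, 0.018]
ee_rot: [-3.141, 0.0, 1.336]
wrist_force: [-0.5, 0.3, 0.8]
width: 0.0704
finger_force: 0.0
```

drive_tool:
  commands:
    - [0, 0, 0, 0, 0, 0]
    - [0, 0, 0, 0, 0, 0]
    - [0, 0, 0, 0, 0, 0]
    - [0, 0, 0, 0, 0, 0]
    - [0, 0, 0, 0, 0, 0]
    - [0, 0, -0.5, 0, 0, 0]
    - [0, 0, -1, 0, 0, 0]
    - [0, 0, -1, 0, 0, 0]
    - [0, 0, -1, 0, 0, 0]
    - [0, 0, -1, 0, 0, 0]
    - [0, 0, 0, 0, 0, -1]
    - [0, 0, 0, 0, 0, -1]
    - [0, 0, 0, 0, 0, -0.9]
  gripper: 1

```text
time: 41.05
tool_pos: [0.5276, 0.2168, 0.1983]
ee_rot: [-3.142, -0.0, 1.63]
wrist_force: [0.4, -0.1, -1.5]
width: 0.0308
finger_force: 30.0
```

```bash
python3 go.py .434 -.227 .09 93.2
```

```text
shift [-10.95  -2.96   2.71] turn [-0.   -0.    0.03] now [0.528 0.217 0.198] w 0.031 t 41.0
```

drive_tool:
  commands:
    - [-1, -0.3, 0, 0, 0, 0]
    - [-1, -0.3, 0, 0, 0, 0]
    - [-1, -0.3, 0, 0, 0, 0]
    - [-1, -0.3, 0, 0, 0, 0]
    - [-1, -0.3, 0, 0, 0, 0]
    - [-1, -0.3, 0, 0, 0, 0]
    - [-1, -0.3, 0, 0, 0, 0]
    - [-1, -0.3, 0, 0, 0, 0]
    - [-1, -0.3, 0, 0, 0, 0]
    - [-1, -0.26, 0, 0, 0, 0]
    - [-0.95, 0, 0, 0, 0, 0]
    - [0, 0, 0, 0, 0, 0]
    - [0, 0, 1, 0, 0, 0]
    - [0, 0, 1, 0, 0, 0]
    - [0, 0, 0.7, 0, 0, 0]
    - [0, 0, 0, 0, 0, 0]

```text
time: 43.05
tool_pos: [0.4324, -0.2249, 0.0878]
ee_rot: [-3.137, -0.004, 1.628]
wrist_force: [0.1, 0.0, 0.2]
width: 0.0307
finger_force: 30.0
```

drive_tool:
  commands:
    - [0, 0, 0, 0, 0, 0]
    - [0, 0, 0, 0, 0, 0]
    - [0, 0, 0, 0, 0, 0]
    - [0, 0, -0.8, 0, 0, 0]
    - [0, 0, -1, 0, 0, 0]
    - [0, 0, -0.9, 0, 0, 0]
    - [0, 0, 0, 0, 0, 0]
  gripper: 0.2

```text
time: 43.92
tool_pos: [0.4358, -0.2284, 0.2026]
ee_rot: [3.135, 0.005, 1.627]
wrist_force: [0.4, -0.1, -0.7]
width: 0.0753
finger_force: 0.0
```

```bash
python3 go.py .521 .336 .019 92;  python3 - <<'E'
from h import *
for n in("top","scene"):
    s=snapshot(n)
    for o in scraps(s):
        if o[1][0]<150: print(n,*o[:5])
    if n=="scene":cv2.imwrite(f"pics/{n}4.png",s["image"])
E
```

```text
shift [14.03  2.62  4.59] turn [0.07 0.05 0.21] now [ 0.436 -0.228  0.203] w 0.075 t 43.9
top [0.519 0.336] [89. 47.] -88 0.036 [ 19. 126. 175.]
top [0.418 0.325] [97. 31.] -75 0.045 [ 17. 128. 121.]
```

View pics/scene4.png

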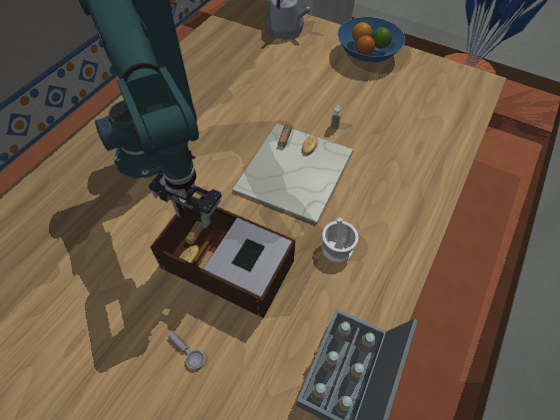

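The scene picture shows five scraps in the bin around (200,245). The stone (310,145) and the long cob (286,133) remain on the slab.

drive_tool:
  commands:
    - [1, 0.2, 0, 0, 0, 0.2]
    - [1, 0.2, 0, 0, 0, 0]
    - [1, 0.2, 0, 0, 0, 0]
    - [1, 0.2, 0, 0, 0, 0]
    - [1, 0.2, 0, 0, 0, 0]
    - [1, 0.2, 0, 0, 0, 0]
    - [1, 0.2, 0, 0, 0, 0]
    - [1, 0.2, 0, 0, 0, 0]
    - [1, 0.2, 0, 0, 0, 0]
    - [1, 0.2, 0, 0, 0, 0]
    - [1, 0.2, 0, 0, 0, 0]
    - [1, 0.2, 0, 0, 0, 0]
    - [1, 0.2, 0, 0, 0, 0]
    - [1, 0, 0, 0, 0, 0]
    - [0, 0, 0, 0, 0, 0]

```text
time: 45.9
tool_pos: [0.5155, 0.3382, 0.195]
ee_rot: [-3.137, 0.002, 1.61]
wrist_force: [-0.0, -1.6, 0.3]
width: 0.0753
finger_force: 0.0
```

drive_tool:
  commands:
    - [0, 0, 1, 0, 0, 0]
    - [0, 0, 1, 0, 0, 0]
    - [0, 0, 1, 0, 0, 0]
    - [0, 0, 0.8, 0, 0, 0]
    - [0, 0, 0.5, 0, 0, 0]
    - [0, 0, 0.25, 0, 0, 0]
    - [0, 0, 0, 0, 0, 0]

```text
time: 46.78
tool_pos: [0.5176, 0.3362, 0.0172]
ee_rot: [3.14, -0.001, 1.606]
wrist_force: [0.9, 0.2, -0.1]
width: 0.0754
finger_force: 0.0
```

drive_tool:
  commands:
    - [0, 0, 0, 0, 0, 0]
    - [0, 0, 0, 0, 0, 0]
    - [0, 0, 0, 0, 0, 0]
    - [0, 0, 0, 0, 0, 0]
    - [0, 0, 0, 0, 0, 0]
    - [0, 0, -0.5, 0, 0, 0]
    - [0, 0, -1, 0, 0, 0]
    - [0, 0, -1, 0, 0, 0]
    - [0, 0, -1, 0, 0, 0]
    - [0, 0, -1, 0, 0, 0]
    - [0, 0, 0, 0, 0, 0]
  gripper: 1

```text
time: 48.15
tool_pos: [0.5188, 0.3375, 0.2025]
ee_rot: [3.132, -0.005, 1.607]
wrist_force: [-0.9, 0.1, -0.1]
width: 0.0463
finger_force: 30.0
```

```bash
python3 go.py .470 -.183 .09 93.2
```

```text
shift [-12.92  -1.94   2.81] turn [ 0.09 -0.05 -0.2 ] now [0.519 0.337 0.203] w 0.046 t 48.1
```

drive_tool:
  commands:
    - [-1, -0.2, 0, 0, 0, -0.2]
    - [-1, -0.2, 0, 0, 0, 0]
    - [-1, -0.2, 0, 0, 0, 0]
    - [-1, -0.2, 0, 0, 0, 0]
    - [-1, -0.2, 0, 0, 0, 0]
    - [-1, -0.2, 0, 0, 0, 0]
    - [-1, -0.2, 0, 0, 0, 0]
    - [-1, -0.2, 0, 0, 0, 0]
    - [-1, -0.2, 0, 0, 0, 0]
    - [-1, -0.14, 0, 0, 0, 0]
    - [-1, 0, 0, 0, 0, 0]
    - [-1, 0, 0, 0, 0, 0]
    - [-0.92, 0, 0, 0, 0, 0]
    - [0, 0, 0, 0, 0, 0]
    - [0, 0, 1, 0, 0, 0]
    - [0, 0, 1, 0, 0, 0]
    - [0, 0, 0.8, 0, 0, 0]
    - [0, 0, 0, 0, 0, 0]

```text
time: 50.4
tool_pos: [0.4649, -0.1813, 0.0807]
ee_rot: [-3.135, -0.005, 1.628]
wrist_force: [0.3, 0.1, 0.3]
width: 0.0468
finger_force: 30.0
```

drive_tool:
  commands:
    - [0, 0, 0, 0, 0, 0]
    - [0, 0, 0, 0, 0, 0]
    - [0, 0, 0, 0, 0, 0]
    - [0, 0, -0.8, 0, 0, 0]
    - [0, 0, -1, 0, 0, 0]
    - [0, 0, -1, 0, 0, 0]
    - [0, 0, 0, 0, 0, 0]
  gripper: 0.25

```text
time: 51.28
tool_pos: [0.4702, -0.1851, 0.2023]
ee_rot: [3.131, 0.006, 1.627]
wrist_force: [0.2, -0.9, 0.9]
width: 0.0706
finger_force: 0.0
```

```bash
python3 go.py .420 .325 .022 104.5;  python3 - <<'E'
from h import *
for n in("top","scene"):
    s=snapshot(n)
    for o in scraps(s):
        if o[1][0]<150: print(n,*o[:5])
E
```

```text
shift [12.66  1.98  4.51] turn [ 0.1   0.07 -1.97] now [ 0.47  -0.185  0.202] w 0.071 t 51.3
top [0.418 0.325] [96. 30.] -76 0.046 [ 17. 127. 125.]
```

drive_tool:
  commands:
    - [0, 0, 0, 0, 0, -1]
    - [1, 0.2, 0, 0, 0, -0.97]
    - [1, 0.2, 0, 0, 0, 0]
    - [1, 0.2, 0, 0, 0, 0]
    - [1, 0.2, 0, 0, 0, 0]
    - [1, 0.2, 0, 0, 0, 0]
    - [1, 0.2, 0, 0, 0, 0]
    - [1, 0.2, 0, 0, 0, 0]
    - [1, 0.2, 0, 0, 0, 0]
    - [1, 0.2, 0, 0, 0, 0]
    - [1, 0.18, 0, 0, 0, 0]
    - [1, 0, 0, 0, 0, 0]
    - [1, 0, 0, 0, 0, 0]
    - [0.66, 0, 0, 0, 0, 0]
    - [0, 0, 0, 0, 0, 0]

```text
time: 53.25
tool_pos: [0.4201, 0.3271, 0.1942]
ee_rot: [-3.138, 0.001, 1.827]
wrist_force: [-0.7, -0.2, -0.1]
width: 0.0708
finger_force: 0.0
```

drive_tool:
  commands:
    - [0, 0, 1, 0, 0, 0]
    - [0, 0, 1, 0, 0, 0]
    - [0, 0, 1, 0, 0, 0]
    - [0, 0, 0.7, 0, 0, 0]
    - [0, 0, 0.5, 0, 0, 0]
    - [0, 0, 0, 0, 0, 0]

```text
time: 54.0
tool_pos: [0.4198, 0.324, 0.0255]
ee_rot: [-3.136, 0.002, 1.823]
wrist_force: [-0.5, -0.5, -0.1]
width: 0.0704
finger_force: 0.0
```

```bash
python3 go.py .420 .325 .022 104.5
```

```text
shift [0.02 0.01 0.09] turn [-0.06  0.02 -0.01] now [0.42  0.324 0.026] w 0.07 t 54.0
```

drive_tool:
  commands:
    - [0, 0, 0.1, 0, 0, 0]
    - [0, 0, 0, 0, 0, 0]

```text
time: 54.25
tool_pos: [0.422, 0.3263, 0.025]
ee_rot: [3.14, -0.0, 1.823]
wrist_force: [0.4, -0.0, -0.6]
width: 0.0712
finger_force: 0.0
```

drive_tool:
  commands:
    - [0, 0, 0, 0, 0, 0]
    - [0, 0, 0, 0, 0, 0]
    - [0, 0, 0, 0, 0, 0]
    - [0, 0, 0, 0, 0, 0]
    - [0, 0, 0, 0, 0, 0]
    - [0, 0, -0.5, 0, 0, 0]
    - [0, 0, -1, 0, 0, 0]
    - [0, 0, -1, 0, 0, 0]
    - [0, 0, -1, 0, 0, 0]
    - [0, 0, -1, 0, 0, 0]
    - [0, 0, 0, 0, 0, 1]
    - [0, 0, 0, 0, 0, 0.97]
  gripper: 1

```text
time: 55.75
tool_pos: [0.4217, 0.3264, 0.2051]
ee_rot: [3.14, -0.001, 1.624]
wrist_force: [-0.1, -0.2, -1.0]
width: 0.0302
finger_force: 30.0
```

```bash
python3 go.py .405 -.227 .09 93.2
```

```text
shift [-13.79  -1.19   2.88] turn [ 0.01 -0.01 -0.03] now [0.422 0.326 0.205] w 0.03 t 55.8
```

drive_tool:
  commands:
    - [-1, -0.1, 0, 0, 0, 0]
    - [-1, -0.1, 0, 0, 0, 0]
    - [-1, -0.1, 0, 0, 0, 0]
    - [-1, -0.1, 0, 0, 0, 0]
    - [-1, -0.1, 0, 0, 0, 0]
    - [-1, -0.1, 0, 0, 0, 0]
    - [-1, -0.1, 0, 0, 0, 0]
    - [-1, -0.1, 0, 0, 0, 0]
    - [-1, -0.1, 0, 0, 0, 0]
    - [-1, -0.1, 0, 0, 0, 0]
    - [-1, -0.1, 0, 0, 0, 0]
    - [-1, -0.1, 0, 0, 0, 0]
    - [-1, 0, 0, 0, 0, 0]
    - [-0.79, 0, 0, 0, 0, 0]
    - [0, 0, 0, 0, 0, 0]
    - [0, 0, 1, 0, 0, 0]
    - [0, 0, 1, 0, 0, 0]
    - [0, 0, 0.7, 0, 0, 0]
    - [0, 0, 0, 0, 0, 0]

```text
time: 58.12
tool_pos: [0.4028, -0.2249, 0.0938]
ee_rot: [-3.137, -0.004, 1.628]
wrist_force: [0.2, 0.7, 0.8]
width: 0.0301
finger_force: 30.0
```

drive_tool:
  commands:
    - [0, 0, 0, 0, 0, 0]
    - [0, 0, 0, 0, 0, 0]
    - [0, 0, 0, 0, 0, 0]
    - [0, 0, -0.8, 0, 0, 0]
    - [0, 0, -1, 0, 0, 0]
    - [0, 0, -1, 0, 0, 0]
    - [1, 0, 0, 0, 0, 0]
    - [1, 0, 0, 0, 0, 0]
    - [1, 0, 0, 0, 0, 0]
    - [1, 0, 0, 0, 0, 0]
    - [1, 0, 0, 0, 0, 0]
    - [1, 0, 0, 0, 0, 0]
  gripper: 0.25

```text
time: 59.62
tool_pos: [0.391, 0.0136, 0.2091]
ee_rot: [3.14, 0.0, 1.626]
wrist_force: [0.5, -0.2, -0.5]
width: 0.0705
finger_force: 0.0
```

```bash
python3 - <<'E'
from h import *
ims=[]
for n in("top","scene"):
    s=snapshot(n);P,d,C=cloud(s);Q=onplane(d,C,.06)
    m=(Q[...,0]>.37)&(Q[...,0]<.49)&(Q[...,1]>-.3)&(Q[...,1]<-.15)
    print(n,np.percentile(P[m][:,2],[5,50,90,97]).round(3))
    im=s["image"]; c=im[230:330,310:430] if n=="top" else im[190:310,140:310]
    ims.append(cv2.convertScaleAbs(cv2.resize(c,(400,400 if n=="top" else 282),interpolation=cv2.INTER_CUBIC),alpha=2))
    ims[-1]=cv2.copyMakeBorder(ims[-1],0,400-ims[-1].shape[0],0,0,cv2.BORDER_CONSTANT)
    for o in scraps(s):
        if o[1][0]<150: print(n,*o[:5])
cv2.imwrite("pics/bin5.png",np.hstack(ims))
E
python3 lid.py; python3 go.py .606 -.217 .165 93.2
```

```text
top [0.008 0.033 0.047 0.058]
top [0.391 0.037] [71. 29.] 0 0.598 [ 93. 114.  63.]
top [0.321 0.086] [61. 51.] 2 0.001 [ 17. 116. 174.]
scene [0.008 0.034 0.064 0.136]
top lid along-x extent mm rel. start centre [ 64.8  66.  242.7 243.8]
scene lid along-x extent mm rel. start centre [ 66.7  67.9 245.  246.1]
shift [-6.03  5.04  1.1 ] turn [0.01 0.01 0.02] now [0.391 0.013 0.209] w 0.071 t 59.8
```

View pics/bin5.png

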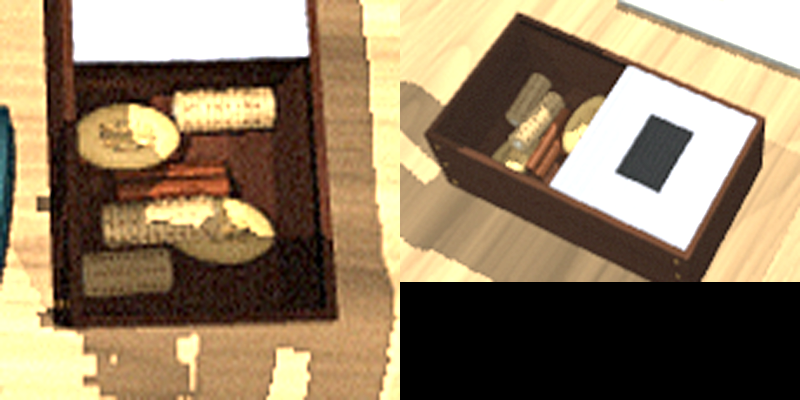

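The bin picture shows three cobs, two stones and the sticks all lying well below the rim (highest about 0.065 m), and the slab is clear. Now I shut the lid.

drive_tool:
  commands:
    - [-1, 0.8, 0, 0, 0, 0]
    - [-1, 0.8, 0, 0, 0, 0]
    - [-1, 0.8, 0, 0, 0, 0]
    - [-1, 0.8, 0, 0, 0, 0]
    - [-1, 0.8, 0, 0, 0, 0]
    - [-1, 0.9, 0, 0, 0, 0]
    - [0, 0, 0.5, 0, 0, 0]
    - [0, 0, 0.5, 0, 0, 0]
    - [0, 0, 0.4, 0, 0, 0]
    - [0, 0, 0.2, 0, 0, 0]
    - [0, 0, 0, 0, 0, 0]
    - [0, 0, 0, 0, 0, 0]
  gripper: 1

```text
time: 61.32
tool_pos: [0.6005, -0.2164, 0.1455]
ee_rot: [3.14, 0.001, 1.627]
wrist_force: [-0.1, -0.4, 0.8]
width: 0.0007
finger_force: 0.0
```

drive_tool:
  commands:
    - [0, 0, 0.1, 0, 0, 0]
    - [0, 0, 0.1, 0, 0, 0]
    - [0, 0, 0.1, 0, 0, 0]
    - [0, 0, 0, 0, 0, 0]

```text
time: 61.82
tool_pos: [0.6003, -0.2161, 0.1353]
ee_rot: [3.14, 0.001, 1.627]
wrist_force: [-2.3, 1.2, 8.6]
width: 0.0005
finger_force: 4.4
```

drive_tool:
  commands:
    - [0, 0, 0.05, 0, 0, 0]
    - [0, 0, 0, 0, 0, 0]
    - [0, -0.25, 0, 0, 0, 0]
    - [0, -0.25, 0, 0, 0, 0]
    - [0, -0.25, 0, 0, 0, 0]
    - [0, -0.25, 0, 0, 0, 0]
    - [0, -0.25, 0, 0, 0, 0]
    - [0, -0.25, 0, 0, 0, 0]
    - [0, -0.25, 0, 0, 0, 0]
    - [0, -0.25, 0, 0, 0, 0]
    - [0, -0.25, 0, 0, 0, 0]
    - [0, -0.25, 0, 0, 0, 0]
    - [0, -0.25, 0, 0, 0, 0]
    - [0, -0.25, 0, 0, 0, 0]
    - [0, -0.25, 0, 0, 0, 0]
    - [0, -0.25, 0, 0, 0, 0]
    - [0, -0.25, 0, 0, 0, 0]
    - [0, -0.25, 0, 0, 0, 0]
    - [0, 0, 0, 0, 0, 0]

```text
time: 64.2
tool_pos: [0.4424, -0.2251, 0.1352]
ee_rot: [3.134, 0.002, 1.627]
wrist_force: [-1.4, 4.3, 14.8]
width: 0.0007
finger_force: 7.5
```

drive_tool:
  commands:
    - [0, -0.1, 0, 0, 0, 0]
    - [0, -0.1, 0, 0, 0, 0]
    - [0, -0.1, 0, 0, 0, 0]
    - [0, 0, 0, 0, 0, 0]

```text
time: 64.7
tool_pos: [0.4332, -0.2265, 0.1352]
ee_rot: [3.128, 0.005, 1.628]
wrist_force: [5.4, 2.1, 11.2]
width: 0.0006
finger_force: 5.5
```

drive_tool:
  commands:
    - [0, -0.1, 0.02, 0, 0, 0]
    - [0, -0.1, 0, 0, 0, 0]
    - [0, 0, 0, 0, 0, 0]

```text
time: 65.08
tool_pos: [0.4261, -0.2279, 0.1352]
ee_rot: [3.126, 0.007, 1.628]
wrist_force: [6.9, 0.8, 11.9]
width: 0.0006
finger_force: 6.0
```

```bash
python3 lid.py
```

```text
top lid along-x extent mm rel. start centre [-98.9 -97.6  79.2  79.7]
scene lid along-x extent mm rel. start centre [-96.4 -94.9  82.   82.6]
```

drive_tool:
  commands:
    - [0, 0, -0.5, 0, 0, 0]
    - [0, 0, -1, 0, 0, 0]
    - [0, 0, -0.8, 0, 0, 0]
    - [1, 0, 0, 0, 0, 0]
    - [1, 0, 0, 0, 0, 0]
    - [1, 0, 0, 0, 0, 0]
    - [1, 0, 0, 0, 0, 0]
    - [1, 0, 0, 0, 0, 0]
    - [1, 0, 0, 0, 0, 0]
    - [1, 0, 0, 0, 0, 0]
    - [1, 0, 0, 0, 0, 0]
    - [0, 0, 0, 0, 0, 0]
    - [0, 0, 0, 0, 0, 0]

```text
time: 66.8
tool_pos: [0.4025, 0.0928, 0.2214]
ee_rot: [3.142, 0.001, 1.627]
wrist_force: [-1.3, -0.8, -0.1]
width: 0.0003
finger_force: 0.0
```

```bash
python3 lid.py; python3 - <<'E'
from h import *
cv2.imwrite("pics/top6.png",snapshot("top")["image"])
E
```

```text
top lid along-x extent mm rel. start centre [-99.5 -98.9  79.   79.7]
scene lid along-x extent mm rel. start centre [-96.5 -94.   81.8  82.6]
```

View pics/top6.png

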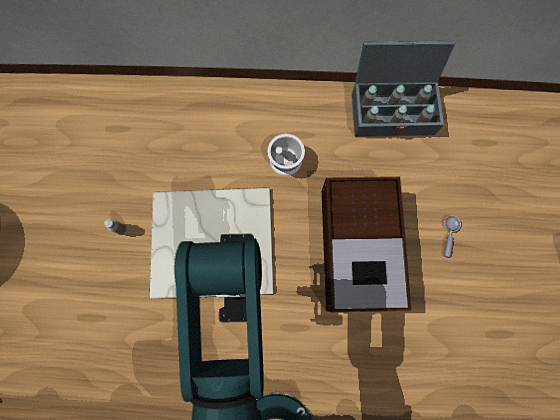

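The top view shows the lid shut against the near rim at (370,273), an empty slab, and the mortar, vial and spoon in place.

```bash
python3 -c "
from bench import close_job;print(close_job())"
```

```text
the job is handed in; nothing more can be done
None
```

I opened the lid fully, put all seven scraps in the bin, slid the lid shut against its stop, and handed the job in at about 67 s; the mortar, vial and spoon look unmoved in the last picture, and the judge returned no verdict.

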